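# Clamp the fan's switch box and hold a test probe on its marked contact

## Task

The desk fan's switch box lies loose in the screw clamp: turn the clamp's crank clockwise until its pad presses firmly on the box. Then take the test probe from its stand and hold its spring tip gently on the ringed contact of the box's sloping panel, with the probe square to the panel and the spring tip pushed in part way but not to its end. The job finishes while you are still holding the probe pressed there; do not touch the box with the probe before it is clamped, do not push the box out of place, and leave the other things on the table alone.

Things in the scene. Friction and masses are not known exactly. Their poses are not given: they have to be found in the camera images.
- clamp: Dark steel screw clamp fixed to the table. Base plate 250 x 120 x 12 mm; origin at table level under the upright screw's axis; z up, x from the open front (roughly towards the robot) to the column: plate from x = -140 to +110 mm, column at 75 to 105 mm, its overhanging arm and boss up to 136 mm high.
- crank (a joint): Crank angle, rad, clockwise from above positive: lowers screw, pad and crank 12 mm per turn. At angle a the arm points to (-cos a, +sin a) in the clamp's x, y; at 0 the pad is 15 mm above the box's ledge. Pad touches at about 7.85 rad, then its spring (5 N per mm) yields up to the crank's end stop at 9.7 rad (about 17 N). Takes 0.1 N m to turn and stays where left.
- crank_knob (a point): Middle of the crank's upright black knob: a free-spinning cylinder of 18 mm diameter and 34 mm height, 45 mm from the screw axis. At crank angle 0 it lies 185 mm above the table, and it comes down with the screw. Nothing stands higher than its lower end near it.
- pad: Black rubber disc of the clamp, 32 mm diameter, 8 mm thick, on the lower end of the screw; origin at the centre of its underside, z up.
- switch_box: White plastic box loose on the clamp plate (underside 12 mm above table), 180 x 90 mm. Origin on its underside about under the screw; x to the clamp's column. Flat ledge 48 mm high at x -30 to +50 mm; from x -30 to -130 mm a panel slopes down at 20 degrees. On it at x -80 mm two flush 12 mm steel contacts, y +22 and -22 mm; the one at +22 has a thin 21 mm steel ring around it.
- spot (a point): Centre of the ringed contact, on the panel's surface. Its z axis is the panel's outward normal (20 degrees from vertical, leaning to the box's -x), x up the slope, y as the box's y.
- stand: Wooden block 70 x 70 x 65 mm fixed to the table, to the left or right of the clamp, with an upright 15 mm hole through its middle. Origin at the centre of its underside.
- probe: Test probe upright in the stand. Square black handle 20 x 20 x 95 mm, flat sides along its x and y; origin at the centre of the handle's lower end, which rests on the stand's top; z up along the handle. Below the origin a 10 mm round nose to z = -34 mm and a 5 mm steel spring plunger to z = -50 mm. 0.06 to 0.13 kg.
- plunger (a joint): How far the probe's spring tip is pushed in, m: 0 free, 0.012 fully in. Force 0.8 N at the start of travel plus 0.4 N per mm; beyond full travel it is rigid.
- probe_tip (a point): Round end of the plunger (5 mm ball end), 50 mm below the probe's origin when free; its z is the probe's z.
- sugar_jar: Bystander: glass jar with clip lid, 100 mm wide, 122 mm tall; leave it alone.
- ashtray: Bystander: white ceramic bowl, 110 mm wide, 32 mm tall; leave it alone.
- coaster: Bystander: orange disc, 96 mm wide, 6 mm thick; leave it alone.
- tea_glass: Bystander: small glass standing on the coaster, 60 mm wide, 85 mm tall; leave it alone.
- spoon: Bystander: steel spoon, 150 mm long; leave it alone.
- screwdriver: Bystander: screwdriver, about 200 mm long; leave it alone.
Not all that is in view belongs to the job. Leave any purple look-alike of the probe alone. Leave any yellow look-alike of the switch_box alone.

How it is judged (in metres and radians):
On the way, in this order (a step that is already met when the one before it is completed fails the run):
1. the clamp's pad presses firmly on the box (over 4 N) (contact force between pad and switch_box above 4 N), for 0.3 s.
2. the probe is lifted out of its stand (its tip over 80 mm above the table) (height (world z) of probe_tip above 0.08 m), for 0.2 s.
At the end, for the whole second after the job is handed in: Pad presses box over 4 N; fingers hold the probe, clear of stand and clamp, at rest, tip within 6 mm of the ringed contact's centre, axis within 0.14 rad of the panel normal, pressing 1 to 6 N, plunger 1 to 11.5 mm in; box within 15 mm of its start (contact force between pad and switch_box above 4 N and distance between probe_tip and spot below 0.006 m and angle between the z axis of probe_tip and the z axis of spot, either way round below 0.14 rad and contact force between probe and switch_box between 1 and 6 N and value of joint plunger between 0.001 and 0.0115 m and contact force between the fingers and probe above 3 N and linear speed of probe below 0.02 m/s and distance of switch_box from where it was at the start of the episode below 0.015 m and height (world z) of probe above 0.05 m and contact force between probe and clamp below 0.1 N and contact force between probe and stand below 0.1 N); the arm keeps its last pose, push and grip.
It fails at once if the box is touched with the probe while it is not clamped (contact force between probe and switch_box above 0.5 N and contact force between pad and switch_box below 2 N).
It fails at once if the probe is pressed hard on the box (over 20 N) (contact force between probe and switch_box above 20 N).
It fails at once if another thing on the table is shifted by more than 30 mm (distance of any of sugar_jar, ashtray, coaster, tea_glass, spoon, screwdriver from where it was at the start of the episode above 0.03 m).
It also fails if it takes over 64 s, if anything falls off the work surface, if the arm or the gripper's body presses on something with over 40 N, if the wrist force passes 120 N, or if a joint passes its speed limit or range.

## Robot

A 6-joint arm with a two-finger parallel gripper is mounted at the origin on the work surface. World frame = base frame: x ahead of the robot, y to its left, z up, the work surface at z = 0. Lengths are in mm, angles in rad, forces in N, time in s.
With the tool pointing down it reaches from about 300 to 950 mm from the base axis. Payload 3.1 kg.
Tool frame: the origin (TCP) lies between the finger pads; the fingertips stand 14 mm ahead of it and the grasp point (between the pads) lies 5 mm behind it (ctrl.tip_reach is the z of the fingertips in the tool frame, in mm); z points along the fingers, y is the direction in which the jaws open and shut (so a half turn about z gives the same grasp; the last joint's range is limited). The gripper opens to 85 mm and grips with 20 to 120 N. Pads are 22 mm wide; open, the fingers measure 114 mm over their backs; the gripper's body (76 mm by 85 mm) begins 54 mm behind the grasp point. The pads swing forward as they close: fully open they stand 13 mm farther back than shut.
Start: joints at [-1.186, 0.308, 1.634, -0, 1.2, -0.07], TCP at [274.527, -561.486, 245.272] pointing down, gripper open.
Joint ranges: [-3.06, 3.06], [-0.79, 1.96], [0.05, 2.63], [-1.19, 4.34], [0.05, 2.64], [-2.94, 2.94]. Speed limits (rad/s): [2.79, 2.79, 3.14, 3.14, 3.14, 3.14].

## Interface

Orientations are given as [roll, pitch, yaw] about the fixed x, y, z axes, in that order (R = Rz(yaw) Ry(pitch) Rx(roll)).
In Python, from station import ctrl, vision gives the robot as it stands. The module is installed in compiled form; this text tells all that it offers.
- The arm moves only by the tool arm_command, never from a script. Its argument "steps" is a list of rows, each a list of 3 entries, a list of its own where there are three numbers: the shift along the tool's x, y, z in mm, then the turn, a rotation vector about the tool's x, y, z in degrees, then the opening, from 0 (shut) to 1 (fully open). A call has 1 to 20 rows; each row is the pose to reach, as a shift and turn from the pose measured when the call began, along the tool's axes at that moment; what a row does not reach only later rows make up. A row lasts 1/12 s, in which the tool goes at most 41.7 mm and 7.16 degrees, less where a joint would pass 70% of its speed; a pose out of reach is approached as far as the arm can. A call with a gripper value outside its range is refused whole. The fingers move at their own pace and stop on an object; "newtons" is the grip in N (left out, the last holds). Time passes only in rows, so rows that repeat a pose let the fingers close. It gives the time, the measured TCP pose, the force and the opening at its end, in the units of the state.
- ctrl.get_obs(): the state, without advancing time (a new reading comes with each control period).
- vision.grab_frame(name): name is "scene" or "top" or "wrist"; returns the picture (384x512x3 uint8, red, green, blue); there is no depth.
- vision.camera_model(name): a dict with "camera_matrix" (3x3 intrinsics, pixels), "dist" ([k1, k2, p1, p2, k3] as OpenCV has them; the pictures are not rectified), "rvec" (rotation vector, rad) and "tvec" (3), from world to camera coordinates, as OpenCV has them. Camera axes: x right, y down, z forward; pixel columns grow to the right and rows downward; lengths in mm; the calibration is good to about 2 mm. A picture is of the moment at which its call begins: read the wrist's pose just before it. camera_model takes no time and is no camera call; for the wrist camera it gives the pose at the moment of the call.
- ctrl.hand_in(): hands the job in, once; it reports no verdict.
The state is a dict: "time": time; "joint_pos": joint angles; "joint_vel": joint speeds; "tau": joint torques, N m; "tcp_pos": TCP position; "orientation": TCP orientation; "wrist_force": force on the tool from outside, world axes, zero at the start; "torque": the same for the moment, N m; "opening": finger opening in mm.
Only numpy, scipy, OpenCV 4.12 (cv2) and the standard library are available. Lean on these libraries where they do the work, as an engineer would, in place of code of your own. Each camera call takes 0.05 s, during which the arm holds its last target. There are 200 camera calls.

## Working session

There is one attempt and no reset: what is moved stays moved. The work goes in short steps, Python scripts to look and compute and a tool call to move; the robot and the scene stay as the last step left them, time stands still between calls to the robot, and variables do not carry over. Pictures are saved under pics/ and viewed, about 8 in all and at most 12, crops included, and the job is handed in when it is done.

Besides the shell and the picture viewer there is one more tool, called after "Emit:" as name(argument=value, ...), one argument or row to a line, values as JSON. arm_command: Moves the arm, as the interface text tells. Its arguments: {"type":"object","properties":{"steps":{"type":"array"},"newtons":{"type":"number"}},"required":["steps"]}

```bash
mkdir -p pics; cat > h.py <<'E'
from station import ctrl, vision
import numpy as np, cv2
from scipy.spatial.transform import Rotation as R
def snap(n,f):
    im=vision.grab_frame(n); cv2.imwrite('pics/'+f,im[:,:,::-1]); return im
def ray(n,uv,m=None):
    m=m or vision.camera_model(n)
    K=np.array(m['camera_matrix'],float);d=np.array(m['dist'],float)
    p=cv2.undistortPoints(np.array(uv,float).reshape(-1,1,2),K,d).reshape(-1,2)
    Rm=cv2.Rodrigues(np.array(m['rvec'],float))[0];t=np.array(m['tvec'],float).ravel()
    D=np.c_[p,np.ones(len(p))]@Rm
    return -Rm.T@t,D
def onz(n,uv,z,m=None):
    o,D=ray(n,uv,m); return np.array([o+e*(z-o[2])/e[2] for e in D])
def tri(rays):
    A=0;b=0
    for o,e in rays:
        e=e/np.linalg.norm(e);P=np.eye(3)-np.outer(e,e);A=A+P;b=b+P@o
    return np.linalg.solve(A,b)
def proj(n,X,m=None):
    m=m or vision.camera_model(n)
    return cv2.projectPoints(np.array(X,float).reshape(-1,1,3),np.array(m['rvec'],float),np.array(m['tvec'],float),np.array(m['camera_matrix'],float),np.array(m['dist'],float))[0].reshape(-1,2)
def tool():
    o=ctrl.get_obs(); return np.array(o['tcp_pos'],float),R.from_euler('xyz',o['orientation'])
E
python3 - <<'E'
from h import *
a=snap('scene','s0.png');b=snap('top','t0.png')
cv2.imwrite('pics/top_big.png',cv2.resize(b[:,:,::-1],(800,600)));cv2.imwrite('pics/s_big.png',cv2.resize(a[:,:,::-1],(800,600)))
print(ctrl.get_obs(),ctrl.tip_reach)
for n in('scene','top'):print(ray(n,[[256,192]]))
E
```

```text
{'time': 0.1, 'joint_pos': array([-1.18568978e+00,  3.08944217e-01,  1.63507382e+00, -4.32962085e-05,
        1.19968737e+00, -6.97182865e-02]), 'joint_vel': array([ 0.00019509, -0.00125301, -0.00335449, -0.00107269,  0.00024999,
       -0.00084878]), 'tau': array([ 2.19385142e-04, -4.16405690e+01, -2.77644825e+01,  1.62046632e-05,
        4.04127873e-03,  3.35929633e-05]), 'tcp_pos': array([ 274.24786888, -560.81281808,  244.13857289]), 'orientation': array([-3.13948223e+00, -1.06960307e-04,  4.54840468e-01]), 'wrist_force': array([ 0.19400008, -0.2370206 ,  0.36452497]), 'torque': array([ 0.00103548, -0.02459026, -0.05042022]), 'opening': 84.96575875588908} 14.0
(array([1180.15610435,  361.27920484,  715.70917374]), array([[-0.7169459 , -0.34934289, -0.60370347]]))
(array([ 446.00540851,   48.10465195, 1239.90919263]), array([[ 0.08620487, -0.01984403, -0.99655462]]))
```

View pics/top_big.png

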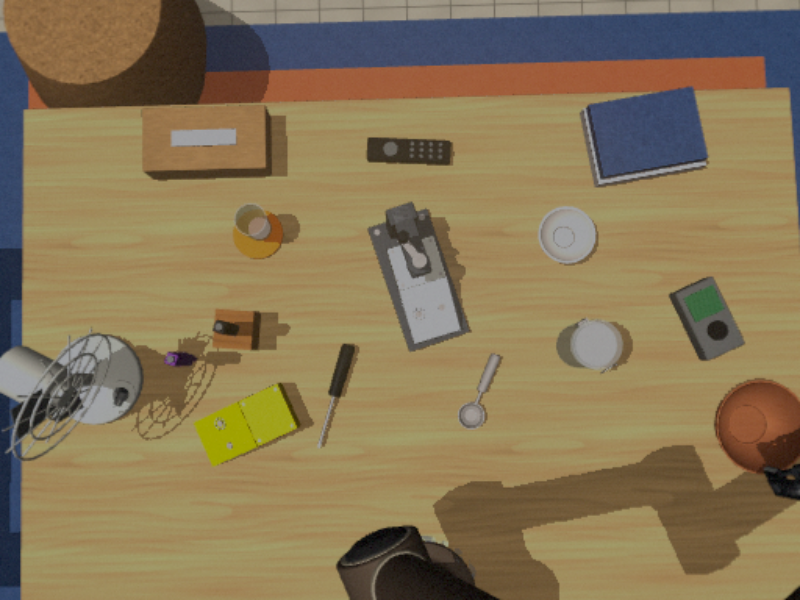

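View pics/s_big.png

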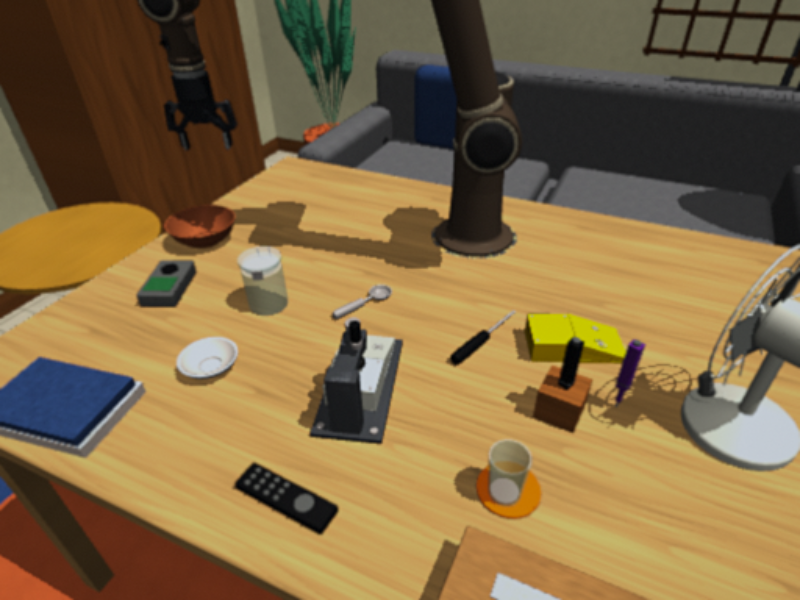

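The two views show these candidates (top-view pixels at 800x600):
- **Probe:** the black one in the stand at (222,327). The purple look-alike is at (178,359).
- **Box:** the white one in the clamp at (425,290). The yellow look-alike is at (247,423).
- **Crank knob:** near (420,262), pointing to the front, so the crank angle is about 0.

I choose the black probe and the white box.

```bash
python3 - <<'E'
from h import *
s=.64
f=lambda L,z,n='top':onz(n,np.array(L)*s,z).round(0)
c=f([[412,348],[468,330],[369,225],[432,207]],12);print('plate',c)
print('knob',f([[420,262]],190)); print('stand',f([[213,311],[260,311],[258,350],[214,350]],65)); print('probe top',f([[222,327]],160))
o,r=tool();m=vision.camera_model('wrist')
cc,D=ray('wrist',[[256,192]],m)
print('cam in tool',r.inv().apply(cc-o),r.inv().apply(D[0]),m['camera_matrix'])
x=r.as_matrix();print(x.round(3),o)
E
```

```text
plate [[ 461.    4.   12.]
 [ 492. -103.   12.]
 [ 697.   78.   12.]
 [ 729.  -43.   12.]]
knob [[598.  -7. 190.]]
stand [[537. 364.  65.]
 [535. 279.  65.]
 [465. 283.  65.]
 [467. 363.  65.]]
probe top [[503. 324. 160.]]
cam in tool [  71.14665831   -0.60087437 -128.32954879] [-0.27113568 -0.00249337  0.96263229] [[283.84963263   0.         256.42125653]
 [  0.         283.84963263 195.80293679]
 [  0.           0.           1.        ]]
[[ 0.898  0.439 -0.001]
 [ 0.439 -0.898  0.002]
 [ 0.    -0.002 -1.   ]] [ 274.24786888 -560.81281808  244.13857289]
```

Emit:
arm_command(
  steps=[
    [[508,-365,-86],[0,0,0],1],
    [[508,-365,-86],[0,0,0],1],
    [[508,-365,-86],[0,0,0],1],
    [[508,-365,-86],[0,0,0],1],
    [[508,-365,-86],[0,0,0],1],
    [[508,-365,-86],[0,0,0],1],
    [[508,-365,-86],[0,0,0],1],
    [[508,-365,-86],[0,0,0],1],
    [[508,-365,-86],[0,0,0],1],
    [[508,-365,-86],[0,0,0],1],
    [[508,-365,-86],[0,0,0],1],
    [[508,-365,-86],[0,0,0],1],
    [[508,-365,-86],[0,0,0],1],
    [[508,-365,-86],[0,0,0],1],
    [[508,-365,-86],[0,0,0],1],
    [[508,-365,-86],[0,0,0],1],
    [[508,-365,-86],[0,0,0],1],
    [[508,-365,-86],[0,0,0],1],
    [[508,-365,-86],[0,0,0],1],
  ],
)

```text
time: 1.68
tcp_pos: [569.4, -11.1, 330.2]
orientation: [-3.139, 0.002, 0.454]
wrist_force: [0.0, -0.3, -0.0]
opening: 85.2
```

```bash
python3 - <<'E'
from h import *
import pickle
o=tool();m=vision.camera_model('wrist');a=snap('wrist','w1.png');pickle.dump(m,open('m1.pkl','wb'))
print(o[0],o[1].as_matrix().round(3),ctrl.get_obs()['joint_pos'],ctrl.get_obs()['wrist_force'])
cv2.imwrite('pics/w1b.png',cv2.resize(a[:,:,::-1],(800,600)))
E
```

```text
[569.37362357 -11.13214564 330.16055734] [[ 0.899  0.438 -0.003]
 [ 0.438 -0.899  0.001]
 [-0.002 -0.002 -1.   ]] [-9.71165541e-02  1.35572217e-01  1.67041707e+00  1.23956799e-03
  1.33820876e+00  1.02038021e+00] [ 0.03278029  0.17795666 -0.17447764]
```

View pics/w1b.png

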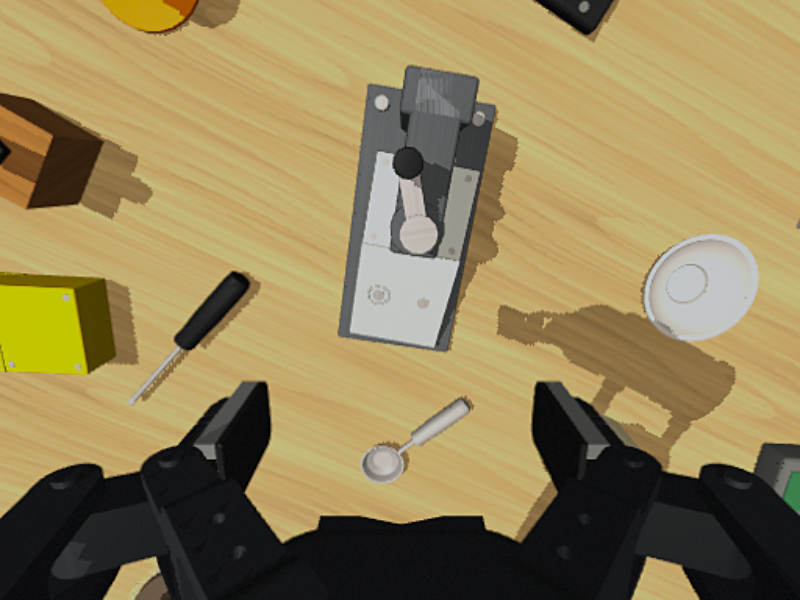

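The close view shows the crank pointing toward the column, not the front. The knob top is at (408,162) and the screw cap at (419,235). The ringed contact is at (378,295) and the plain contact at (423,303).

```bash
python3 - <<'E'
from h import *
import pickle
m=pickle.load(open('m1.pkl','rb'))
s=.64
w=lambda L,z:onz('wrist',np.array(L)*s,z,m)
c=w([[340,336],[447,350],[369,84],[496,104]],12);print('plate',c.round(1))
ax=(c[2]+c[3]-c[0]-c[1])/2;print('len',np.linalg.norm(ax),'wid',np.linalg.norm(c[0]-c[1]),np.linalg.norm(c[2]-c[3]),'yaw',np.degrees(np.arctan2(ax[1],ax[0])))
u=ax/np.linalg.norm(ax);print('axis',((c.mean(0))+u*15).round(1))
print('contacts',w([[378,295],[423,303]],41.8).round(1))
for a in(0,3.14):
  z=202-12*a/6.283;print(z,'knobtop',w([[408,162]],z).round(1))
print('cap',w([[419,235]],160).round(1),w([[419,235]],170).round(1))
t=cv2.imread('pics/t0.png');t=cv2.resize(t[115:235,225:310],None,fx=7,fy=5*7/5,interpolation=cv2.INTER_CUBIC)[:,:]
t=cv2.resize(cv2.imread('pics/t0.png')[115:235,225:310],(425,600),interpolation=cv2.INTER_CUBIC)
q=cv2.resize(cv2.imread('pics/s0.png')[195:285,195:265],(467,600),interpolation=cv2.INTER_CUBIC)[:,:370]
cv2.imwrite('pics/ts.png',np.hstack([t,q]))
E
```

```text
plate [[ 454.2    7.    12. ]
 [ 490.4 -103.4   12. ]
 [ 689.7   81.8   12. ]
 [ 725.8  -30.3   12. ]]
len 246.77133325944288 wid 116.23530240562992 117.70179413850285 yaw 17.438432577724445
axis [604.4  -6.7  12. ]
contacts [[521.4  -8.1  41.8]
 [533.4 -51.1  41.8]]
202.0 knobtop [[640.1  20.3 202. ]]
196.0028648734681 knobtop [[640.3  20.3 196. ]]
cap [[602.9  -6.9 160. ]] [[603.9  -6.  170. ]]
```

View pics/ts.png

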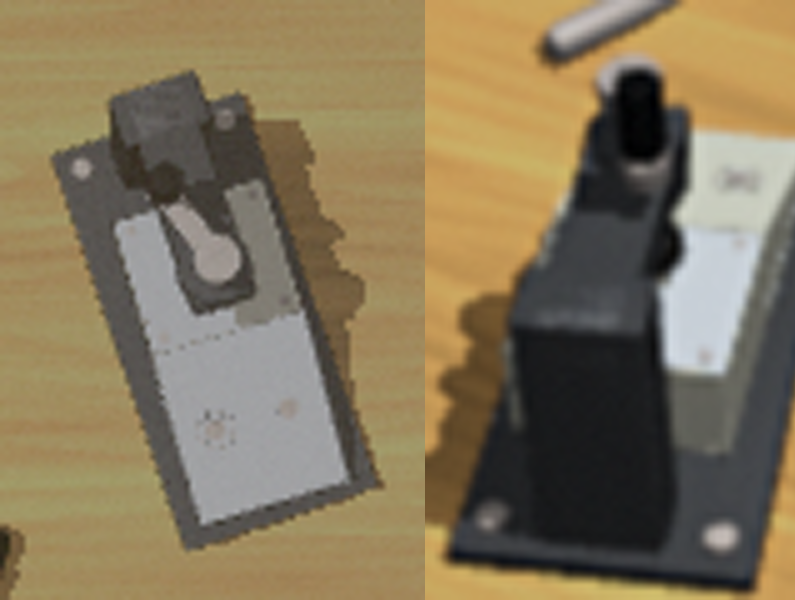

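```bash
python3 - <<'E'
from h import *
import pickle
m=pickle.load(open('m1.pkl','rb'))
def r1(n,uv,mm=None):
    o,D=ray(n,[uv],mm);return o,D[0]
w=r1('wrist',[408*.64,162*.64],m);t=r1('top',[257.8,151.6]);s=r1('scene',[226.9,205.8])
print(tri([w,s]),tri([w,t,s]))
for z in (196.7,184.2): print(z,proj('scene',[[640,20.3,z],[640,20.3,z-17]]),proj('top',[[640,20.3,z]]))
# tool move to knob
o,r=tool();print(r.inv().apply(np.array([640.,20.3,182])-o))
E
```

```text
[640.08530259  20.55593715 196.34647697] [639.42806226  20.10935644 195.5633066 ]
196.7 [[226.66060595 205.64638065]
 [227.16302991 211.14627199]] [[257.54984885 151.05629137]]
184.2 [[227.03131067 209.7040495 ]
 [227.52420926 215.10210593]] [[257.44715272 151.95921156]]
[ 77.60328989   2.76157491 148.16791778]
```

Emit:
arm_command(
  steps=[
    [[40,2,45],[0,0,0],0.7],
    [[78,3,80],[0,0,0],0.6],
    [[78,3,100],[0,0,0],0.6],
    [[78,3,120],[0,0,0],0.6],
    [[78,3,135],[0,0,0],0.6],
    [[78,3,148],[0,0,0],0.6],
    [[78,3,148],[0,0,0],0.6],
    [[78,3,148],[0,0,0],0.0],
    [[78,3,148],[0,0,0],0.0],
    [[78,3,148],[0,0,0],0.0],
    [[78,3,148],[0,0,0],0.0],
    [[78,3,148],[0,0,0],0.0],
    [[78,3,148],[0,0,0],0.0],
    [[78,3,148],[0,0,0],0.0],
  ],
  newtons=40,
)

```text
time: 2.9
tcp_pos: [641.7, 19.9, 184.3]
orientation: [-3.142, -0.001, 0.453]
wrist_force: [-1.0, -2.0, 6.4]
opening: 16.7
```

```bash
python3 - <<'E'
from h import *
o,r=tool();print(o,r.as_matrix().round(4),ctrl.get_obs()['opening'],ctrl.get_obs()['wrist_force'])
import math
yaw=math.radians(17.2);a0=2.80
ux=np.array([math.cos(yaw),math.sin(yaw),0]);uy=np.array([-ux[1],ux[0],0])
def P(a):return 45*(-math.cos(a)*ux+math.sin(a)*uy)+np.array([0,0,-12*a/6.2832])
print('axis est',o-P(a0))
for k in range(1,22):
    a=a0+k*math.radians(18);print(round(a,2),r.inv().apply(P(a)-P(a0)).round(1).tolist())
E
```

```text
[641.72250924  19.86826218 184.31339673] [[ 8.990e-01  4.378e-01  1.000e-03]
 [ 4.378e-01 -8.990e-01  6.000e-04]
 [ 1.200e-03 -1.000e-04 -1.000e+00]] 16.675211866676673 [-1.01496709 -2.04157098  6.36639148]
axis est [605.67634276  -7.07007263 189.66099031]
3.11 [0.4, 14.1, 0.6]
3.43 [-3.5, 27.6, 1.2]
3.74 [-11.4, 39.2, 1.8]
4.06 [-22.5, 47.9, 2.4]
4.37 [-35.8, 52.6, 3.0]
4.68 [-49.8, 53.1, 3.5]
5.0 [-63.4, 49.2, 4.1]
5.31 [-75.0, 41.2, 4.7]
5.63 [-83.6, 30.1, 5.3]
5.94 [-88.4, 16.9, 5.9]
6.26 [-88.9, 2.8, 6.5]
6.57 [-84.9, -10.7, 7.1]
6.88 [-77.0, -22.4, 7.7]
7.2 [-65.9, -31.0, 8.3]
7.51 [-52.6, -35.8, 8.9]
7.83 [-38.6, -36.2, 9.6]
8.14 [-25.1, -32.3, 10.2]
8.45 [-13.4, -24.4, 10.8]
8.77 [-4.8, -13.2, 11.4]
9.08 [-0.0, 0.0, 12.0]
9.4 [0.4, 14.1, 12.6]
```

Emit:
arm_command(
  steps=[
    [[0.4,14.1,0.6],[0,0,0],0],
    [[-3.5,27.6,1.2],[0,0,0],0],
    [[-11.4,39.2,1.8],[0,0,0],0],
    [[-22.5,47.9,2.4],[0,0,0],0],
    [[-35.8,52.6,3.0],[0,0,0],0],
    [[-49.8,53.1,3.5],[0,0,0],0],
    [[-63.4,49.2,4.1],[0,0,0],0],
    [[-75.0,41.2,4.7],[0,0,0],0],
    [[-83.6,30.1,5.3],[0,0,0],0],
    [[-88.4,16.9,5.9],[0,0,0],0],
    [[-88.4,16.9,5.9],[0,0,0],0],
  ],
)

```text
time: 3.82
tcp_pos: [569.3, -34.0, 178.6]
orientation: [3.141, -0.003, 0.453]
wrist_force: [0.4, 2.7, 0.7]
opening: 16.4
```

```bash
python3 - <<'E'
from h import *
import math
o,r=tool();print(o,r.as_matrix().round(4),ctrl.get_obs()['opening'],ctrl.get_obs()['wrist_force'])
yaw=math.radians(17.2)
ux=np.array([math.cos(yaw),math.sin(yaw),0]);uy=np.array([-ux[1],ux[0],0])
d=o-np.array([605.7,-7.1,0]);print('r',np.hypot(d[0],d[1]))
a=math.atan2(d@uy,-(d@ux));a0=a%(2*math.pi);print(a0)
def P(a):return 45*(-math.cos(a)*ux+math.sin(a)*uy)+np.array([0,0,-12*a/6.2832])
c=o-P(a0);print(c)
for a in np.linspace(a0,9.25,12)[1:]:print(round(a,2),r.inv().apply(P(a)-P(a0)).round(1).tolist())
E
```

```text
[569.34317367 -33.9892012  178.58067623] [[ 8.993e-01  4.373e-01  3.100e-03]
 [ 4.373e-01 -8.993e-01  1.300e-03]
 [ 3.300e-03  2.000e-04 -1.000e+00]] 16.44963490909326 [0.39086785 2.70755663 0.6617733 ]
r 45.21999515260292
5.9465755915579415
[605.52312414  -7.23081589 189.93777247]
6.25 [-0.5, -13.5, 0.6]
6.55 [3.1, -26.4, 1.2]
6.85 [10.3, -37.8, 1.7]
7.15 [20.6, -46.5, 2.4]
7.45 [32.9, -51.8, 3.0]
7.75 [46.3, -53.2, 3.6]
8.05 [59.5, -50.6, 4.2]
8.35 [71.4, -44.1, 4.8]
8.65 [80.8, -34.5, 5.4]
8.95 [86.9, -22.5, 6.0]
9.25 [89.2, -9.2, 6.6]
```

Emit:
arm_command(
  steps=[
    [[-0.5,-13.5,0.6],[0,0,0],0],
    [[3.1,-26.4,1.2],[0,0,0],0],
    [[10.3,-37.8,1.7],[0,0,0],0],
    [[20.6,-46.5,2.4],[0,0,0],0],
    [[32.9,-51.8,3.0],[0,0,0],0],
    [[46.3,-53.2,3.6],[0,0,0],0],
    [[59.5,-50.6,4.2],[0,0,0],0],
    [[71.4,-44.1,4.8],[0,0,0],0],
    [[80.8,-34.5,5.4],[0,0,0],0],
    [[86.9,-22.5,6.0],[0,0,0],0],
    [[89.2,-9.2,6.6],[0,0,0],0],
    [[89.2,-9.2,6.6],[0,0,0],0],
    [[89.2,-9.2,6.6],[0,0,0],0],
    [[89.2,-9.2,6.6],[0,0,0],0],
  ],
)

```text
time: 4.98
tcp_pos: [645.8, 13.1, 172.0]
orientation: [3.141, -0.0, 0.454]
wrist_force: [-3.9, -4.5, 4.3]
opening: 16.8
```

```bash
python3 - <<'E'
from h import *
import math
o,r=tool();print(o,ctrl.get_obs()['wrist_force'],ctrl.get_obs()['opening'])
d=o-np.array([605.5,-7.2,0]);yaw=math.radians(17.2);ux=np.array([math.cos(yaw),math.sin(yaw),0]);uy=np.array([-ux[1],ux[0],0])
print(np.hypot(d[0],d[1]),math.atan2(d@uy,-(d@ux))+2*math.pi)
# probe: refine handle top & stand from first top/scene images
t=cv2.resize(cv2.imread('pics/t0.png')[185:235,125:175],(400,400),interpolation=cv2.INTER_CUBIC)
q=cv2.resize(cv2.imread('pics/s0.png')[205:285,335:415],(400,400),interpolation=cv2.INTER_CUBIC)
cv2.imwrite('pics/pr.png',np.hstack([t,q]))
E
```

```text
[645.83237382  13.12913149 172.00395142] [-3.911653   -4.51226388  4.25918733] 16.848597089889253
45.16607094978872 9.258100173285438
```

View pics/pr.png

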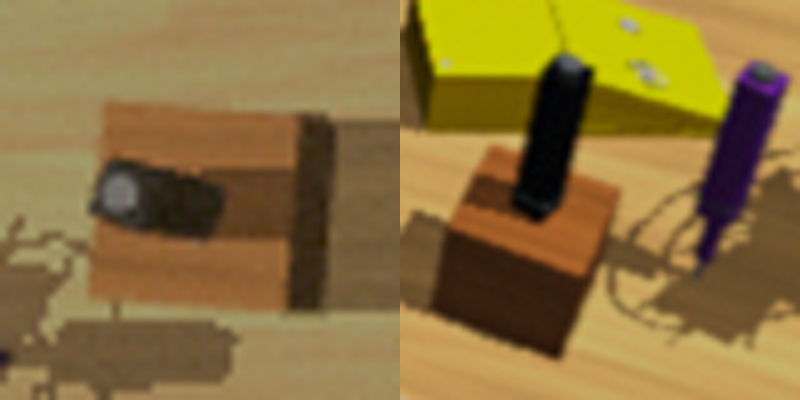

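The left crop shows the black probe in the wooden stand: handle top at about (120,192), stand top corners at (105,102), (298,115), (290,310) and (92,297). The purple one stands free beside it. The crank is now at about 9.26 rad, so I release it and back off upward.

Emit:
arm_command(
  steps=[
    [[0,0,0],[0,0,0],0.6],
    [[0,0,0],[0,0,0],0.6],
    [[0,0,0],[0,0,0],0.6],
    [[0,0,-25],[0,0,0],0.6],
    [[0,0,-55],[0,0,0],0.6],
    [[0,0,-95],[0,0,0],0.6],
    [[0,0,-130],[0,0,0],0.6],
    [[0,0,-130],[0,0,0],0.6],
  ],
)

```text
time: 5.65
tcp_pos: [650.9, 14.0, 311.9]
orientation: [3.133, -0.016, 0.454]
wrist_force: [1.8, 0.7, 0.6]
opening: 51.1
```

```bash
python3 - <<'E'
from h import *
T=lambda L:np.array(L)/8+np.array([125,185])
c=onz('top',T([[105,102],[298,115],[290,310],[92,297]]),65);print(c.round(1),c.mean(0).round(1))
print('top',onz('top',T([[121,192]]),160))
S=lambda L:np.array(L)/5+np.array([335,205])
a=ray('scene',S([[168,65]]));b=ray('top',T([[121,192]]));print(tri([(a[0],a[1][0]),(b[0],b[1][0])]))
print('purple',onz('top',np.array([[178,359]])*.64,140),'fan',onz('top',np.array([[100,350],[120,395]])*.64,150))
o,r=tool();print(o,ctrl.get_obs()['wrist_force'],ctrl.get_obs()['joint_pos'])
# view pose: TCP at
print(r.inv().apply(c.mean(0)*[1,1,0]+[-30,-20,330]-o))
E
```

```text
[[541.  358.6  65. ]
 [534.4 290.4  65. ]
 [465.6 294.3  65. ]
 [472.2 364.   65. ]] [503.3 326.8  65. ]
top [[503.84688477 328.66398114 160.        ]]
[503.74003121 329.66717463 158.96435755]
purple [[452.11579153 403.68214047 140.        ]] fan [[470.84797282 530.99694934 150.        ]
 [394.93611084 497.74461634 150.        ]]
[650.89642774  13.9708662  311.9132208 ] [1.77934742 0.66576008 0.55869249] [-4.55380557e-02  2.97548958e-01  1.51177960e+00  2.95499462e-04
  1.31449933e+00  1.07095568e+00]
[ -30.78783127 -340.94308196  -21.39124362]
```

Emit:
arm_command(
  steps=[
    [[-31,-341,12],[0,0,30],0.6],
    [[-31,-341,12],[0,0,30],0.6],
    [[-31,-341,12],[0,0,30],0.6],
    [[-31,-341,12],[0,0,30],0.6],
    [[-31,-341,12],[0,0,30],0.6],
    [[-31,-341,12],[0,0,30],0.6],
    [[-31,-341,12],[0,0,30],0.6],
    [[-31,-341,12],[0,0,30],0.6],
    [[-31,-341,12],[0,0,30],0.6],
    [[-31,-341,12],[0,0,30],0.6],
    [[-31,-341,12],[0,0,30],0.6],
    [[-31,-341,12],[0,0,30],0.6],
  ],
)

```text
time: 6.65
tcp_pos: [474.3, 306.2, 296.4]
orientation: [-3.141, -0.018, -0.07]
wrist_force: [-0.6, -0.7, -0.1]
opening: 51.2
```

```bash
python3 - <<'E'
from h import *
import pickle
o=tool();m=vision.camera_model('wrist');a=snap('wrist','w2.png');pickle.dump(m,open('m2.pkl','wb'))
print(o[0],o[1].as_matrix().round(3),ctrl.get_obs()['joint_pos'])
u,v=proj('wrist',[[503.7,328.7,140]],m)[0];print(u,v)
u=int(np.clip(u-80,0,352));v=int(np.clip(v-60,0,264));print(u,v)
cv2.imwrite('pics/w2b.png',cv2.resize(a[v:v+120,u:u+160,::-1],(800,600),interpolation=cv2.INTER_CUBIC))
E
```

```text
[474.31494465 306.17054391 296.40345982] [[ 0.997 -0.07   0.018]
 [-0.07  -0.998 -0.001]
 [ 0.018 -0.    -1.   ]] [ 0.50046022  0.13903121  1.73461624 -0.01009378  1.25258197  2.14509678]
232.36750452581572 159.13478597252126
152 99
```

View pics/w2b.png

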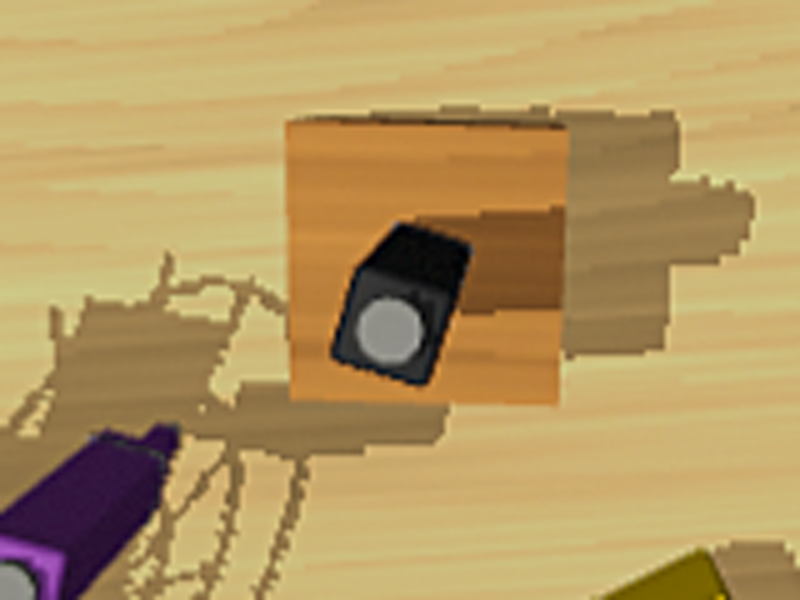

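The crop shows the top face of the black handle, with corners at (333,355), (427,383), (455,292) and (358,263). It is turned about 17 degrees in the image. The purple probe is at lower left.

```bash
python3 - <<'E'
from h import *
import pickle
m=pickle.load(open('m2.pkl','rb'))
C=np.array([[333,355],[427,383],[455,292],[358,263]])/5+[152,99]
c=onz('wrist',C,160,m);print(c.round(1),c.mean(0))
for i in range(4):
    e=c[(i+1)%4]-c[i];print(np.linalg.norm(e),np.degrees(np.arctan2(e[1],e[0])))
s=onz('wrist',np.array([[286,122],[568,127],[558,404],[292,402]])/5+[152,99],65,m);print('stand',s.mean(0))
o,r=tool();ctr=np.array([503.,328.,0]);ctr[:2]=c.mean(0)[:2]
print(ctr)
yaw=np.degrees(np.arctan2(c[2][1]-c[1][1],c[2][0]-c[1][0]));yaw2=np.degrees(np.arctan2(c[3][1]-c[0][1],c[3][0]-c[0][0]));y=(yaw+yaw2)/2
for z in(260,140):
    print(y,r.inv().apply(ctr+[0,0,z]-o))
g=R.from_euler('xyz',[180,0,y],degrees=True);print('turn',(r.inv()*g).as_rotvec(degrees=True))
E
```

```text
[[497.  340.8 160. ]
 [490.4 323.4 160. ]
 [507.4 316.7 160. ]
 [514.  334.3 160. ]] [502.21464938 328.79540122 160.        ]
18.527187507527245 -110.87847134150094
18.220042652854193 -21.730544677970695
18.791890966153616 69.37772408569042
18.134002258126863 159.10120148795914
stand [501.39223824 328.98741607  65.        ]
[502.21464938 328.79540122   0.        ]
-21.314671595005777 [ 25.32683835 -24.90077632  36.9127665 ]
-21.314671595005777 [ 23.15255293 -24.87092185 156.89306318]
turn [-0.17052918 -1.0281906  17.26018905]
```

Emit:
arm_command(
  steps=[
    [[13,-12,15],[0,-0.5,7],0.6],
    [[25,-25,35],[0,-1,14],0.6],
    [[25,-25,50],[0,-1,17],0.6],
    [[25,-25,75],[0,-1,17],0.6],
    [[24,-25,100],[0,-1,17],0.6],
    [[24,-25,125],[0,-1,17],0.6],
    [[23,-25,150],[0,-1,17],0.6],
    [[23,-25,167],[0,-1,17],0.6],
    [[23,-25,167],[0,-1,17],0.6],
    [[23,-25,167],[0,-1,17],0],
    [[23,-25,167],[0,-1,17],0],
    [[23,-25,167],[0,-1,17],0],
    [[23,-25,167],[0,-1,17],0],
    [[23,-25,167],[0,-1,17],0],
    [[23,-25,167],[0,-1,17],0],
    [[23,-25,167],[0,-1,17],0],
  ],
  newtons=50,
)

```text
time: 8.03
tcp_pos: [503.7, 329.4, 131.8]
orientation: [-3.136, -0.003, -0.367]
wrist_force: [0.2, -0.8, 6.3]
opening: 19.0
```

```bash
python3 - <<'E'
from h import *
o,r=tool();q=ctrl.get_obs();print(o,r.as_matrix().round(3),q['opening'],q['wrist_force'],q['joint_pos'])
print('lift 110:',r.inv().apply([0,0,110]))
E
```

```text
[503.74195735 329.39501541 131.81989534] [[ 0.933 -0.359  0.005]
 [-0.359 -0.933  0.004]
 [ 0.003 -0.005 -1.   ]] 18.992664007216597 [ 0.16403971 -0.78658493  6.31225571] [5.06248797e-01 3.89069374e-01 1.77614739e+00 1.25638312e-03
 9.70352611e-01 2.44330051e+00]
lift 110: [   0.33824053   -0.5810593  -109.99794527]
```

Emit:
arm_command(
  steps=[
    [[0,0,-20],[0,0,0],0],
    [[0,0,-45],[0,0,0],0],
    [[0,0,-75],[0,0,0],0],
    [[0,-1,-105],[0,0,0],0],
    [[0,-1,-135],[0,0,0],0],
    [[0,-1,-160],[0,0,0],0],
    [[0,-1,-160],[0,0,0],0],
    [[0,-1,-160],[0,0,0],0],
  ],
)

```text
time: 8.7
tcp_pos: [503.8, 330.4, 293.5]
orientation: [-3.133, -0.005, -0.367]
wrist_force: [-0.2, -0.3, -2.1]
opening: 19.3
```

```bash
python3 - <<'E'
from h import *
import pickle,math
o,r=tool();q=ctrl.get_obs();print(o,q['opening'],q['wrist_force'])
m1=pickle.load(open('m1.pkl','rb'))
yaw=math.radians(16.5)
ux=np.array([math.cos(yaw),math.sin(yaw),0]);n=np.array([-math.sin(math.radians(20))*ux[0],-math.sin(math.radians(20))*ux[1],math.cos(math.radians(20))])
spot=np.array([521.4,-8.1,41.8]);print('spot from axis',[605.5-80*ux[0]-22*ux[1]*1,-7.2-80*ux[1]+22*ux[0]],'n',n)
# minimal rotation of tool z to -n
z=r.as_matrix()[:,2];ax=np.cross(z,-n);ang=math.asin(np.linalg.norm(ax));g=R.from_rotvec(ax/np.linalg.norm(ax)*ang)*r
L=117.
for gap in(60,):
    tcp=spot+n*(gap+L);print('tcp',tcp,'shift',r.inv().apply(tcp-o),'turn',(r.inv()*g).as_rotvec(degrees=True))
tip=o+z*L;uv=proj('wrist',[tip,o+z*67]);print(uv,proj('scene',[tip,o+z*67]))
a=snap('wrist','w3.png');b=snap('scene','s3.png')
u,v=proj('scene',[tip])[0].astype(int);print(u,v)
q=b[max(v-70,0):v+30,u-50:u+50,::-1];q=cv2.resize(q,(400,400),interpolation=cv2.INTER_CUBIC)
w=cv2.resize(a[192:384,156:356,::-1],(400,400))
cv2.imwrite('pics/c3.png',np.hstack([q,w]))
E
```

```text
[503.83062685 330.37318147 293.51317366] 19.326537933322363 [-0.15889258 -0.32709129 -2.07749452]
spot from axis [np.float64(522.5460836270582), np.float64(-8.827193409213564)] n [-0.32793566 -0.09713897  0.93969262]
tcp [463.35538762 -25.2935975  208.12559388] shift [ 89.33615891 347.22101303  82.97445544] turn [1.17129352e+01 1.55724495e+01 1.41694746e-15]
[[256.15751844 193.82233413]
 [256.03425984 212.85515606]] [[370.15242006 212.85539793]
 [374.1363733  196.02561189]]
370 212
```

View pics/c3.png

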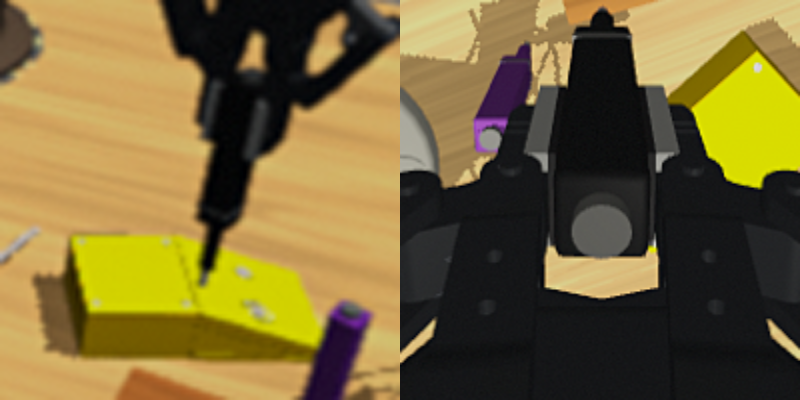

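The scene crop shows the tip at about (371,213), which matches the prediction of (370,213). The wrist crop shows the handle square between the pads. Next is a hover 60 mm off the panel with the tilt on.

Emit:
arm_command(
  steps=[
    [[10,40,9],[1,2,0],0],
    [[20,77,18],[3,4,0],0],
    [[30,116,28],[4,5,0],0],
    [[40,154,37],[5,7,0],0],
    [[49,193,46],[6.5,9,0],0],
    [[59,231,55],[8,10.5,0],0],
    [[69,270,65],[9,12,0],0],
    [[79,308,74],[10.5,14,0],0],
    [[89,347,83],[11.7,15.6,0],0],
    [[89,347,83],[11.7,15.6,0],0],
    [[89,347,83],[11.7,15.6,0],0],
    [[89,347,83],[11.7,15.6,0],0],
  ],
)

```text
time: 9.8
tcp_pos: [459.5, -26.5, 204.3]
orientation: [-2.929, -0.267, -0.398]
wrist_force: [0.8, 0.9, -0.5]
opening: 19.2
```

```bash
cat > f.py <<'E'
from h import *
import math,sys
yaw=math.radians(16.5)
ux=np.array([math.cos(yaw),math.sin(yaw),0]);n=math.cos(math.radians(20))*np.array([0,0,1])-math.sin(math.radians(20))*ux
L=117.
def go(spot,gap):
    o,r=tool();z=r.as_matrix()[:,2];ax=np.cross(z,-n);g=R.from_rotvec(ax/np.linalg.norm(ax)*math.asin(np.linalg.norm(ax)))*r
    q=ctrl.get_obs();print('tcp',o,'F',q['wrist_force'],'F.n',q['wrist_force']@n,'open',q['opening'],'t',q['time'])
    tip=o+z*L;print('tip-spot',tip-spot,'gap',(tip-spot)@n,'tilt err',np.degrees(math.asin(np.linalg.norm(ax))))
    print('shift',r.inv().apply(spot+n*(gap+L)-o).round(1),'turn',(r.inv()*g).as_rotvec(degrees=True).round(2))
    return tip
E
python3 - <<'E'
from f import *
tip=go(np.array([522,-8.5,41.8]),12)
a=snap('wrist','w4.png');b=snap('top','t4.png')
for c in('wrist','top'):print(c,proj(c,[tip,[522,-8.5,41.8]]))
u,v=proj('wrist',[[522,-8.5,41.8]])[0].astype(int);u=min(max(u,60),450);v=max(min(v,320),60)
print(u,v)
q=cv2.resize(a[v-60:v+60,u-60:u+60,::-1],(400,400),interpolation=cv2.INTER_CUBIC)
u2,v2=proj('top',[[522,-8.5,41.8]])[0].astype(int)
w=cv2.resize(b[v2-40:v2+40,u2-40:u2+40,::-1],(400,400),interpolation=cv2.INTER_CUBIC);print(u2,v2)
cv2.imwrite('pics/c4.png',np.hstack([q,w]))
E
```

```text
tcp [459.54676666 -26.49565941 204.30882371] F [ 0.82588551  0.86577993 -0.49319456] F.n -0.8183895704999055 open 19.206326330844536 t 9.8
tip-spot [-25.08027293  -6.99125201  52.18582136] gap 57.94247018857858 tilt err 0.5507595197785434
shift [ 5.  -3.3 45.9] turn [0.36 0.42 0.  ]
wrist [[258.59940933 194.46759109]
 [254.6438267  174.47832611]]
top [[271.32389362 209.01124709]
 [267.64147022 201.22535978]]
254 174
267 201
```

View pics/c4.png

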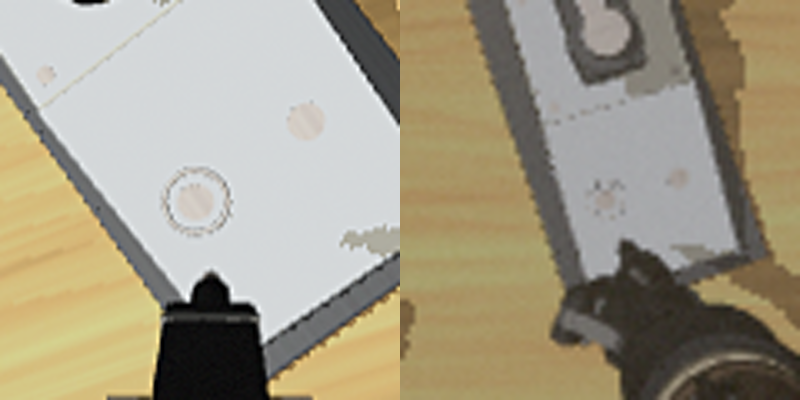

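The wrist crop shows the ring centre at (253.1,174.6), predicted (254.6,174.5), and the tip at (257,195.6), predicted (258.6,194.5). Both carry the same offset, so the aim is good. I approach to a 12 mm gap.

Emit:
arm_command(
  steps=[
    [[2,-1,15],[0.2,0.2,0],0],
    [[4,-2,30],[0.4,0.4,0],0],
    [[5,-3.3,40],[0.4,0.4,0],0],
    [[5,-3.3,46],[0.4,0.4,0],0],
    [[5,-3.3,46],[0.4,0.4,0],0],
    [[5,-3.3,46],[0.4,0.4,0],0],
    [[5,-3.3,46],[0.4,0.4,0],0],
  ],
)

```text
time: 10.48
tcp_pos: [481.4, -18.6, 164.6]
orientation: [-2.922, -0.277, -0.394]
wrist_force: [-0.0, 0.5, -1.4]
opening: 19.4
```

```bash
python3 - <<'E'
from f import *
go(np.array([522,-8.5,41.8]),-1)
E
```

```text
tcp [481.38628388 -18.62812993 164.6012689 ] F [-0.01239246  0.47730238 -1.36320114] F.n -1.32329078357237 open 19.391352565849107 t 10.4833
tip-spot [-1.99650287  1.45939332 12.96757577] gap 12.698495793023055 tilt err 0.1720602101927743
shift [-1.1  3.1 13.7] turn [-0.15 -0.08 -0.  ]
```

Emit:
arm_command(
  steps=[
    [[-1,3,4],[0,0,0],0],
    [[-1,3,8],[0,0,0],0],
    [[-1,3,11],[0,0,0],0],
    [[-1,3,14],[0,0,0],0],
    [[-1,3,15],[0,0,0],0],
    [[-1,3,15],[0,0,0],0],
    [[-1,3,15],[0,0,0],0],
  ],
)

```text
time: 11.07
tcp_pos: [484.5, -19.7, 149.6]
orientation: [-2.922, -0.277, -0.394]
wrist_force: [-0.9, -0.3, 0.4]
opening: 19.5
```

```bash
python3 - <<'E'
from f import *
tip=go(np.array([522,-8.5,41.8]),-5)
E
```

```text
tcp [484.52579324 -19.69400339 149.62475678] F [-0.88579538 -0.34484355  0.35855275] F.n 0.6609110196023488 open 19.532770261648828 t 11.0667
tip-spot [ 1.1323063   0.37878585 -2.01425131] gap -2.3008955810371017 tilt err 0.16297991940307655
shift [-0.2  0.   2.7] turn [-0.14 -0.08  0.  ]
```

Contact is made: the force along the normal rose by about 1.8 N, which agrees with about 2.3 mm of plunger travel. I press 3 mm more.

Emit:
arm_command(
  steps=[
    [[0,0,1.5],[0,0,0],0],
    [[0,0,3],[0,0,0],0],
    [[0,0,3],[0,0,0],0],
    [[0,0,3],[0,0,0],0],
    [[0,0,3],[0,0,0],0],
    [[0,0,3],[0,0,0],0],
  ],
)

```text
time: 11.57
tcp_pos: [485.5, -19.4, 146.9]
orientation: [-2.922, -0.277, -0.394]
wrist_force: [-1.7, -0.8, 1.1]
opening: 19.3
```

```bash
python3 - <<'E'
from f import *
tip=go(np.array([522,-8.5,41.8]),-5)
a=snap('wrist','w5.png')
go(np.array([522,-8.5,41.8]),-5)
print(proj('wrist',[[522,-8.5,41.8]]))
u,v=proj('wrist',[[522,-8.5,41.8]])[0].astype(int)
cv2.imwrite('pics/c5.png',cv2.resize(a[v-60:v+60,u-80:u+80,::-1],(800,600),interpolation=cv2.INTER_CUBIC))
E
```

```text
tcp [485.53973954 -19.43075014 146.88641222] F [-1.73813508 -0.76341131  1.05856101] F.n 1.6388754376185373 open 19.282553507874486 t 11.5667
tip-spot [ 2.15444061  0.63618553 -4.75033418] gap -5.232170294880105 tilt err 0.16448128391369193
shift [-0.2  0.  -0.2] turn [-0.14 -0.09 -0.  ]
tcp [485.54626575 -19.40946228 146.88555792] F [-0.64854972 -1.17546632  0.29429039] F.n 0.6034086803871559 open 19.14609884742994 t 11.6167
tip-spot [ 2.15957737  0.65861722 -4.75155649] gap -5.2371824094467225 tilt err 0.16426354958496775
shift [-0.2  0.  -0.2] turn [-0.14 -0.08 -0.  ]
[[256.54855326 195.72751611]]
```

View pics/c5.png

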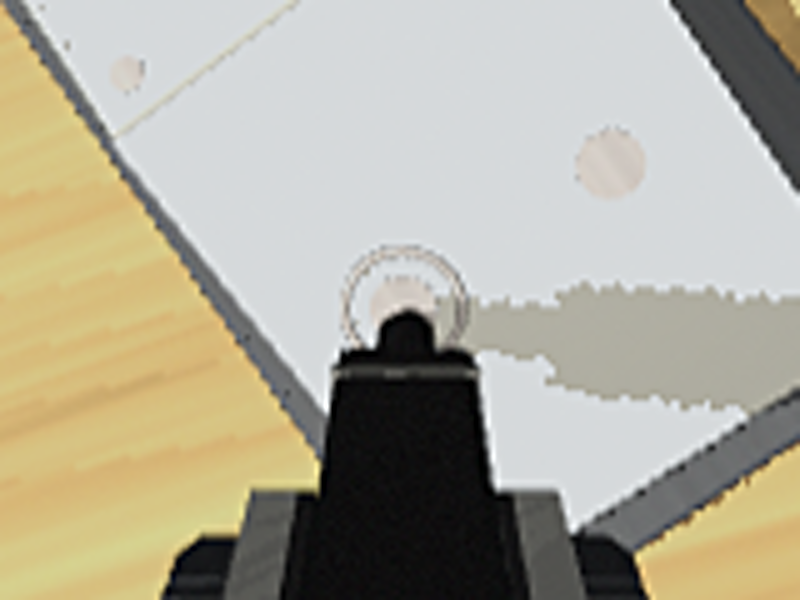

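The crop shows the ring centre at about (405,307) and the probe nose centred on it at (407,312), so laterally the aim is within about 1 mm. I average the force over several readings before handing in.

```bash
python3 - <<'E'
from f import *
F=[];P=[]
for i in range(12):
    vision.grab_frame('wrist');q=ctrl.get_obs();F.append(q['wrist_force']);P.append(q['tcp_pos'])
F=np.array(F);print(F.mean(0),(F@n).mean(),(F@n).std(),np.ptp(P,axis=0))
E
```

```text
[-1.14206652 -0.35494381  1.56827611] 1.8827007074435917 0.5266641345735787 [0.02660999 0.03217646 0.07084727]
```

```bash
python3 -c "
from h import *
print(ctrl.hand_in(),ctrl.get_obs()['time'])"
```

```text
the job is handed in; nothing more can be done
the job is handed in; nothing more can be done
```

I turned the clamp's crank from about 2.8 to 9.26 rad, then took the black probe from its stand and pressed it on the ringed contact. The job is handed in at about 12 s on the robot's clock, with the probe still held there. No verdict was reported.

Last checks, all within the limits:
- **Pad force:** about 13.5 N, worked out from the crank angle. I did not measure it directly.
- **Probe force:** about 2.9 N along the panel normal. This is the average of 12 readings with the probe's weight taken off; single readings scattered by about ±0.5 N.
- **Plunger:** about 5.2 mm in, and the force and the tip position agree on this.
- **Aim and tilt:** the tip was within about 1 mm of the ring centre, in the pose calculation and in the last wrist picture. The nose partly hides the tip in that picture. The tilt was 0.2° from the assumed panel normal; the box's heading is uncertain by about 1°.
- **Stillness:** the arm moved less than 0.1 mm over those readings.

No check failed. Two measurements disagreed a little. Two estimates of the clamp and box heading gave 15.6° and 17.4°, so I used 16.5° for the panel. The camera pictures were off by 1 to 1.5 pixels, nearly the same for the ring and the tip.

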